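# Weigh down bonded door plates on the pressing pad and start the cure timer

### The arm

A 6-joint arm with a two-finger parallel gripper is mounted at the origin on the work surface. World frame = base frame: x ahead of the robot, y to its left, z up, the work surface at z = 0. Lengths are in m, angles in degrees, forces in N, time in s.
With the tool pointing down it reaches from about 0.375 to 0.9 m from the base axis. Payload 3.1 kg.
Tool frame: the origin (TCP) lies at the very end of the fingers, on their centre line; the grasp point (between the pads) lies 19 mm behind it; z points along the fingers, y is the direction in which the jaws open and shut (so a half turn about z gives the same grasp; the last joint's range is limited). The gripper opens to 85 mm and grips with 20 to 120 N. Pads are 22 mm wide; open, the fingers measure 114 mm over their backs; the gripper's body (76 mm by 85 mm) begins 54 mm behind the grasp point. The pads swing forward as they close: fully open they stand 13 mm farther back than shut.
Start: joints at [63.913, 30.224, 82.088, -0, 67.689, -10.227], TCP at [0.171, 0.601, 0.231] pointing down, gripper open.
Joint ranges: [-176.69, 176.69], [-43.24, 126.21], [12.49, 139.97], [-82, 262], [0, 151.66], [-163.58, 163.58]. Speed limits (degrees/s): [159.86, 159.86, 180, 180, 180, 180].

### API

Orientations are given as a 3x3 rotation matrix whose columns are the frame's x, y, z axes.
In Python, from cell import env, viewer, job gives the robot as it stands.
- The arm moves only by the shell command python3 -m jog 'ROWS' [FORCE]. ROWS is a JSON object of lists of equal length, an entry for each row: "translation": the shift along the tool's x, y, z in units of 0.25 m (1.0 is 0.25 m), a list of three; "twist": the turn, a rotation vector about the tool's x, y, z in units of 180 degrees (1.0 is 180 degrees), a list of three; "fingers": the gripper command: -1 is shut, 1 is fully open, values between are in proportion. In form: {"translation": [[dx, dy, dz], ...], "twist": [[rx, ry, rz], ...], "fingers": [fingers, ...]}. A call has 1 to 10 rows; each row shifts and turns the commanded pose from where the row before left it, along the tool's axes as they then stand; what a row does not reach is not made up. A row lasts 1/10 s, in which the tool goes at most 50 mm and 8.59 degrees, less where a joint would pass 70% of its speed; a pose out of reach is approached as far as the arm can. A call with a number of a shift or a turn outside -1 to 1 is refused whole. A call with a gripper value outside its range is refused whole. The fingers move at their own pace and stop on an object; FORCE is the grip in N (left out, the last holds). Time passes only in rows, so rows that do not move let the fingers close. It gives the time, the measured TCP pose, the force and the opening at its end, in the units of the state.
- env.get_obs(): the state, without advancing time (a new reading comes with each control period).
- viewer.capture(name): name is "side" or "top" or "wrist"; returns the picture (480x640x3 uint8, red, green, blue); there is no depth.
- viewer.camera_info(name): a dict with "fx", "fy", "cx", "cy" (pixels), "view" (4x4, takes a point from world to camera coordinates); the wrist camera has in their place "mount" (4x4, takes a point from camera to tool coordinates, whose origin is the TCP and whose axes are the flange's). Camera axes: x right, y down, z forward; pixel columns grow to the right and rows downward; lengths in m; the calibration is good to about 2 mm. A picture is of the moment at which its call begins: read the wrist's pose just before it. camera_info takes no time and is no camera call.
- job.finish_job(): hands the job in, once; it reports no verdict.
The state is a dict: "clock": time; "joint_pos": joint angles; "dq": joint speeds; "tau": joint torques, N m; "ee_pos": TCP position; "tool_rot": TCP orientation; "force": force on the tool from outside, world axes, zero at the start; "wrist_torque": the same for the moment, N m; "grip_width": opening from 0.0 (shut) to 1.0 (fully open).
Only numpy, scipy, OpenCV 4.12 (cv2) and the standard library are available. Lean on these libraries where they do the work, as an engineer would, in place of code of your own. Each camera call takes 0.05 s, during which the arm holds its last target. There are 200 camera calls.

### The job

Press the thumb latch of the grey steel box so that its sprung lid pops open by itself, without forcing the lid. Slide every brass-faced door plate along the counter, never lifting it, onto the black pressing pad so that the plates lie side by side wholly on it, each pointing the short way across the pad and square to it, and stand one steel weight from the box upright on the middle of each plate. Only then flip the guard of the timer switch up and back until it stays open, press the switch fully down, and leave the guard and the lid open and the other things on the counter where they are.

Things in the scene. Friction and masses are not known exactly. Their poses are not given: they have to be found in the camera images.
- wbox: Grey steel box fixed to the counter, 125 (x) x 240 (y) x 80 mm high, walls and floor 5 mm; origin under its centre at counter height, its x axis points away from the robot to the lid's hinge side, its y axis along its length. It holds the three weights, upright in a row along y about 70 mm apart; extra weights stay in it.
- lid (a joint): Sprung lid of the box, hinged on the box's far (+x) top edge: 0 = shut and latched, grows as it opens; once unlatched it springs up by itself to its stop at 1.85 rad in about 1 s and stays there, leaning back beyond the box, its top edge 200 mm above the counter: carry things over or round it. A 4 mm sheet; its front edge sweeps up and back, so what presses the latch should stay in front of the box.
- latch (a joint): Thumb latch at the middle of the box's front (robot side): 0 = at rest, turns as its paddle is pressed down; the lid is free from about 0.25 rad, stop at 0.4 rad (paddle centre some 12 mm down). Sprung, 3 N at the start to 6 N fully down; it returns when let go.
- latch_pad (a point): Middle of the top of the latch's paddle, a black ribbed plate 46 (box x) x 50 (box y) x 6 mm standing out in front of the box, its top 68 mm above the counter; the middle is 42 mm in front of the box's front face. Press it straight down.
- weight1_mid (a point): Turned steel weight, 0.3 kg, 66 mm high: round foot 40 mm across and 26 mm high, above it a round grip stem 22 to 24 mm across from 30 mm up to the top. The point lies on its axis half-way up (33 mm above its underside), z along the axis. Starts in the box, hidden under the lid.
- weight2_mid (a point): Turned steel weight, 0.3 kg, 66 mm high: round foot 40 mm across and 26 mm high, above it a round grip stem 22 to 24 mm across from 30 mm up to the top. The point lies on its axis half-way up (33 mm above its underside), z along the axis. Starts in the box, hidden under the lid.
- weight3_mid (a point): Turned steel weight, 0.3 kg, 66 mm high: round foot 40 mm across and 26 mm high, above it a round grip stem 22 to 24 mm across from 30 mm up to the top. The point lies on its axis half-way up (33 mm above its underside), z along the axis. Starts in the box, hidden under the lid.
- plate1_mid (a point): Door plate: brass face on dark steel, one rigid flat slab 130 (its x) x 44 (its y) x 14 mm thick, about 0.4 kg, lying on the counter. The point is its centre, 7 mm above its underside. Two or three plates are there; an absent one reads None.
- plate2_mid (a point): Door plate: brass face on dark steel, one rigid flat slab 130 (its x) x 44 (its y) x 14 mm thick, about 0.4 kg, lying on the counter. The point is its centre, 7 mm above its underside. Two or three plates are there; an absent one reads None.
- plate3_mid (a point): Door plate: brass face on dark steel, one rigid flat slab 130 (its x) x 44 (its y) x 14 mm thick, about 0.4 kg, lying on the counter. The point is its centre, 7 mm above its underside. Two or three plates are there; an absent one reads None.
- pad_mid (a point): Centre of the black pressing pad with a thin bright frame, inlaid flush with the counter (nothing to ride over), 200 mm along its x and 300 mm along its y. Plates go with their 130 mm length along the pad's x (the short way), beside one another along its y: three fit at 100 mm spacing (which leaves room for the fingers), in any order.
- guard (a joint): Guard cover over the timer switch, hinged on its far (+x) side: 0 = shut over the switch, grows as it lifts, stop at 1.95 rad. It falls shut by itself when below upright (1.57 rad) and falls open and stays when swung beyond about 1.65 rad. Light: 60 g.
- guard_nose (a point): Middle of the guard's nose, a dark blade 36 mm long (x), 12 mm thick (y), 26 mm high, on the guard's free edge, 88 mm from the hinge axis; shut, 79 mm above the counter and clear in front of the housing. Pinch it across its thickness from above or hook it from below. Axes turn with the guard: shut, x points to the hinge, y along the hinge axis, z up.
- guard_hinge (a point): Point on the guard's hinge axis, 76 mm above the counter; the axis runs along the switch housing's y. The point's own axes turn with the guard.
- start (a joint): Timer switch, a round push button under the guard: 0 = out, 0.006 m = fully pressed; springs back; 5 N to press fully; it counts from 0.004 m.
- start_top (a point): Middle of the button's top, 68 mm above the counter, 30 mm across, 36 mm in front of the hinge axis, on a grey housing 50 mm high that spans 35 mm in front of to 57 mm behind the button and 50 mm to either side.
- padlock: Bystander: brass padlock standing up, 62 x 30 x 102 mm; origin under it.
- oil: Bystander: white plastic bottle, 52 mm across, 130 mm high; origin under it.
- driver: Bystander: screwdriver lying on the counter beyond the pad, along its x.
- mug: Bystander: white mug, 80 mm across, 90 mm high; origin under it.
- keybox: Bystander: cardboard box 90 x 130 x 50 mm; origin under it.
- lockcase: Bystander: flat mortise lock case 135 x 70 x 24 mm; origin under it.
- tape: Bystander: roll of grey tape, 90 mm across, 30 mm high; origin under it.

How it is judged (in metres and radians):
On the way, in this order (a step that is already met when the one before it is completed fails the run):
1. the box's lid has popped fully open (value of joint lid above 1.6 rad), for 0.2 s.
2. every plate lies on the pad, square to it, with a weight upright on its middle (x of plate1_mid in the frame of pad_mid between -0.035 and 0.035 m and y of plate1_mid in the frame of pad_mid between -0.132 and 0.132 m and angle between the x axis of each of plate1_mid, plate2_mid, plate3_mid and the x axis of pad_mid, either way round below 0.2 rad and height (world z) of each of plate1_mid, plate2_mid, plate3_mid below 0.014 m and ((horizontal distance between weight1_mid and plate1_mid below 0.022 m and angle between weight1_mid's own z axis and vertical below 0.12 rad and z of weight1_mid in the frame of plate1_mid between 0.034 and 0.048 m) or (horizontal distance between weight2_mid and plate1_mid below 0.022 m and angle between weight2_mid's own z axis and vertical below 0.12 rad and z of weight2_mid in the frame of plate1_mid between 0.034 and 0.048 m) or (horizontal distance between weight3_mid and plate1_mid below 0.022 m and angle between weight3_mid's own z axis and vertical below 0.12 rad and z of weight3_mid in the frame of plate1_mid between 0.034 and 0.048 m)) and x of plate2_mid in the frame of pad_mid between -0.035 and 0.035 m and y of plate2_mid in the frame of pad_mid between -0.132 and 0.132 m and ((horizontal distance between weight1_mid and plate2_mid below 0.022 m and angle between weight1_mid's own z axis and vertical below 0.12 rad and z of weight1_mid in the frame of plate2_mid between 0.034 and 0.048 m) or (horizontal distance between weight2_mid and plate2_mid below 0.022 m and angle between weight2_mid's own z axis and vertical below 0.12 rad and z of weight2_mid in the frame of plate2_mid between 0.034 and 0.048 m) or (horizontal distance between weight3_mid and plate2_mid below 0.022 m and angle between weight3_mid's own z axis and vertical below 0.12 rad and z of weight3_mid in the frame of plate2_mid between 0.034 and 0.048 m)) and x of plate3_mid in the frame of pad_mid between -0.035 and 0.035 m and y of plate3_mid in the frame of pad_mid between -0.132 and 0.132 m and ((horizontal distance between weight1_mid and plate3_mid below 0.022 m and angle between weight1_mid's own z axis and vertical below 0.12 rad and z of weight1_mid in the frame of plate3_mid between 0.034 and 0.048 m) or (horizontal distance between weight2_mid and plate3_mid below 0.022 m and angle between weight2_mid's own z axis and vertical below 0.12 rad and z of weight2_mid in the frame of plate3_mid between 0.034 and 0.048 m) or (horizontal distance between weight3_mid and plate3_mid below 0.022 m and angle between weight3_mid's own z axis and vertical below 0.12 rad and z of weight3_mid in the frame of plate3_mid between 0.034 and 0.048 m))), for 0.2 s.
3. the guard is open past upright and stays (value of joint guard above 1.65 rad), for 0.3 s.
4. the timer switch is pressed under the open guard (value of joint start above 0.004 m and value of joint guard above 1.6 rad), for 0.05 s.
At the end, for the whole second after the job is handed in: Each plate present lies on the pad, centre within 35 mm (pad x) and 132 mm (pad y) of the pad's, its x within 0.2 rad of the pad's x; on each a weight stands upright (0.12 rad), at most 22 mm from its middle. Lid and guard are open (over 1.6 rad), the switch let go (all of step 2 and value of joint each of lid, guard above 1.6 rad and value of joint start below 0.002 m); the robot touches nothing.
It fails at once if a plate is lifted more than 25 mm off the counter (height (world z) of any of plate1_mid, plate2_mid, plate3_mid above 0.032 m).
It fails at once if the lid is forced (pushed with more than 8 N) (contact force between any of the fingers, the arm and lid above 8 N).
It fails at once if a bystander is moved more than 40 mm (distance of any of padlock, oil, driver, mug, keybox, lockcase, tape from where it was at the start of the episode above 0.04 m).
Of plate1, plate2, plate3 only 2 to 3 are there at a start; the rules pass over those that are not, and their reading is None.
At some moment in a run one of plate1, plate2, plate3 may be knocked a few centimetres aside while the robot is not near it.
It also fails if it takes over 210 s, if anything falls off the work surface, if the arm or the gripper's body presses on something with over 40 N, if the wrist force passes 120 N, or if a joint passes its speed limit or range.

## Working session

There is one attempt and no reset: what is moved stays moved. The work goes in short steps, Python scripts to look and compute and a shell command to move; the robot and the scene stay as the last step left them, time stands still between calls to the robot, and variables do not carry over. Pictures are saved under pics/ and viewed, about 12 in all and at most 16, crops included, and the job is handed in when it is done.

```bash
ls; mkdir -p pics; python3 - <<'E'
from cell import env, viewer, job
import cv2,numpy as np
o=env.get_obs();print(o)
for n in("top","side","wrist"):
    im=viewer.capture(n);cv2.imwrite(f"pics/{n}0.png",im[:,:,::-1])
    i=viewer.camera_info(n);print(n,{k:(np.round(v,4).tolist()) for k,v in i.items()})
E
```

```text
pics
{'clock': 0.0, 'joint_pos': array([ 6.39153460e+01,  3.02806484e+01,  8.21555413e+01, -2.58939641e-04,
        6.76876734e+01, -1.02269050e+01]), 'dq': array([-0.00358224, -0.00983131,  0.06479562, -0.04221627,  0.01846969,
        0.03251739]), 'tau': array([ 9.86930463e-04, -4.42346442e+01, -1.78027582e+01, -1.90784258e-04,
        8.30252218e-03, -1.24035139e-05]), 'ee_pos': array([0.17043712, 0.60058424, 0.23032025]), 'tool_rot': array([[-9.61943361e-01,  2.73247276e-01, -9.46793129e-04],
       [ 2.73248652e-01,  9.61941473e-01, -1.94346489e-03],
       [ 3.79713089e-04, -2.12821310e-03, -9.99997663e-01]]), 'force': array([ 0.29952566, -0.75807763,  0.92013205]), 'wrist_torque': array([-0.06197175,  0.01631913, -0.01944627]), 'grip_width': 1.0001893032399805}
top {'fx': 447.5141, 'fy': 447.5141, 'cx': 326.0392, 'cy': 241.0094, 'view': [[-0.0384, -0.9993, 0.0008, 0.0534], [-0.9769, 0.0374, -0.2102, 0.5419], [0.21, -0.0089, -0.9777, 0.9642], [0.0, 0.0, 0.0, 1.0]]}
side {'fx': 463.3278, 'fy': 463.3278, 'cx': 319.2221, 'cy': 242.6305, 'view': [[-0.9918, -0.1262, 0.0173, 0.5509], [-0.0889, 0.588, -0.804, 0.1056], [0.0913, -0.799, -0.5944, 0.9997], [0.0, 0.0, 0.0, 1.0]]}
wrist {'fx': 336.5241, 'fy': 336.5241, 'cx': 320.119, 'cy': 235.0672, 'mount': [[-0.0004, -0.9611, -0.2763, 0.0714], [1.0, -0.0002, -0.0008, 0.0004], [0.0007, -0.2763, 0.9611, -0.1431], [0.0, 0.0, 0.0, 1.0]]}
```

View pics/top0.png

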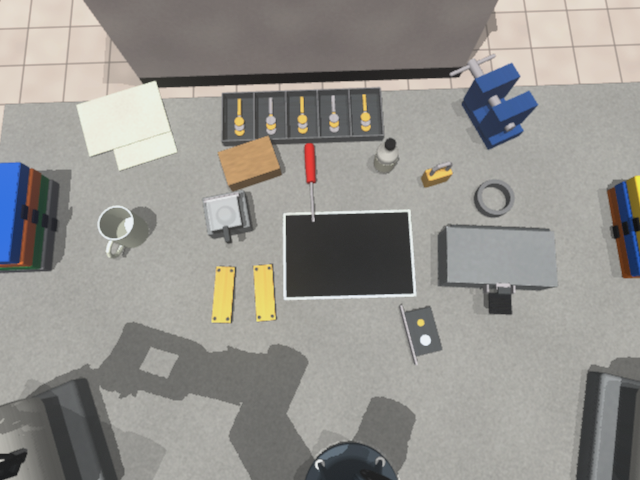

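View pics/side0.png

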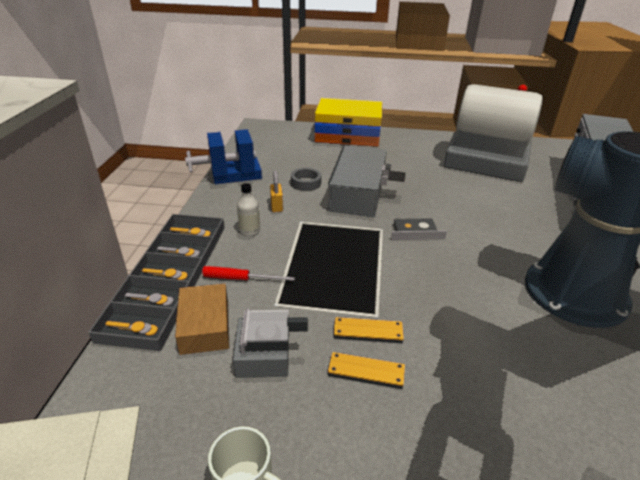

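Top view: two plates at (223,294) and (264,292), pad centre at (349,254), box at (498,258) with paddle at (500,300), switch at (228,215) with nose at (227,235). The side view shows the same two plates. Next I'll measure them.

```bash
cat > h.py <<'E'
from cell import env, viewer, job
import cv2,numpy as np
def cam(n):
    i=viewer.camera_info(n);K=np.array([[i['fx'],0,i['cx']],[0,i['fy'],i['cy']],[0,0,1]])
    if 'view' in i: c2w=np.linalg.inv(np.array(i['view']))
    else:
        o=env.get_obs();T=np.eye(4);T[:3,:3]=o['tool_rot'];T[:3,3]=o['ee_pos'];c2w=T@np.array(i['mount'])
    return K,c2w
def shot(n,f=None):
    K,c=cam(n);im=viewer.capture(n)[:,:,::-1].copy()
    if f: cv2.imwrite('pics/'+f,im)
    return im,K,c
def ray(p,K,c,z):
    p=np.atleast_2d(p).astype(float);d=np.c_[p,np.ones(len(p))]@np.linalg.inv(K).T@c[:3,:3].T
    return c[:3,3]+d*((z-c[2,3])/d[:,2])[:,None]
def proj(P,K,c):
    q=np.c_[np.atleast_2d(P),np.ones(len(np.atleast_2d(P)))]@np.linalg.inv(c).T
    q=q[:,:3]@K.T;return q[:,:2]/q[:,2:]
def rects(mask,K,c,z,amin=150):
    out=[]
    for k in cv2.findContours(mask,cv2.RETR_EXTERNAL,cv2.CHAIN_APPROX_NONE)[0]:
        if cv2.contourArea(k)<amin: continue
        w=ray(k[:,0],K,c,z)[:,:2]
        (x,y),(a,b),t=cv2.minAreaRect((w*1000).astype(np.float32))
        if b>a:a,b,t=b,a,t+90
        out.append((k[:,0].mean(0).round(),round(x/1000,4),round(y/1000,4),round(a),round(b),round((t+90)%180-90,1)))
    return out
def plates(im): 
    h=cv2.cvtColor(im,cv2.COLOR_BGR2HSV);m=cv2.inRange(h,(18,110,90),(35,255,255))
    return cv2.morphologyEx(m,cv2.MORPH_CLOSE,np.ones((5,5)))
E
python3 - <<'E'
from h import *
for n in('top','side'):
    im=cv2.imread(f'pics/{n}0.png');K,c=cam(n)
    print(n);[print(' plate',r) for r in rects(plates(im),K,c,.014)]
    m=cv2.inRange(im,(0,0,0),(40,40,40))
    if n=='top': m[:205]=0;m[300:]=0;m[:,:280]=0;m[:,420:]=0
    else: m[:215]=0;m[320:]=0;m[:,:270]=0;m[:,390:]=0
    [print(' pad',r) for r in rects(m,K,c,0,3000)]
K,c=cam('top')
for q,z in(((444,227),.08),((554,230),.08),((555,288),.08),((441,287),.08),((500,301),.068),((228,214),.08),((227,236),.079)): print(q,ray(q,K,c,z).round(4))
im=cv2.imread('pics/top0.png')
a=cv2.resize(im[180:260,190:260],None,fx=5,fy=5,interpolation=2);b=cv2.resize(im[215:325,430:565],None,fx=3,fy=3,interpolation=2)
s=cv2.resize(cv2.imread('pics/side0.png')[295:385,225:315],None,fx=4,fy=4)
C=np.zeros((400,800,3),np.uint8);C[:400,:350]=a;C[:330,355:760]=b;cv2.imwrite('pics/c1.png',C)
E
```

```text
top
 plate (array([223., 294.]), 0.4362, 0.2758, 128, 44, -4.1)
 plate (array([264., 292.]), 0.4373, 0.1807, 129, 44, 3.0)
 plate (array([635., 197.]), 0.6354, -0.7193, 111, 29, -10.6)
 plate (array([436., 176.]), 0.7088, -0.2451, 77, 40, -74.5)
side
 plate (array([367., 368.]), 0.4378, 0.2778, 131, 47, -4.2)
 plate (array([125., 325.]), 0.8979, 0.2439, 75, 26, 8.2)
 plate (array([368., 328.]), 0.4382, 0.1831, 131, 49, 2.8)
 plate (array([159., 271.]), 0.8976, 0.0836, 74, 27, 8.5)
 plate (array([276., 197.]), 0.7075, -0.2674, 145, 33, -74.8)
 plate (array([346., 113.]), 0.5694, -0.9489, 351, 264, -0.2)
 pad (array([332., 270.]), 0.5246, -0.0198, 289, 194, 89.4)
(444, 227) [[ 0.5608 -0.2334  0.08  ]]
(554, 230) [[ 0.5445 -0.4795  0.08  ]]
(555, 288) [[ 0.4148 -0.4628  0.08  ]]
(441, 287) [[ 0.4265 -0.2142  0.08  ]]
(500, 301) [[ 0.3921 -0.344   0.068 ]]
(228, 214) [[0.6097 0.2519 0.08  ]]
(227, 236) [[0.5589 0.2539 0.079 ]]
```

View pics/c1.png

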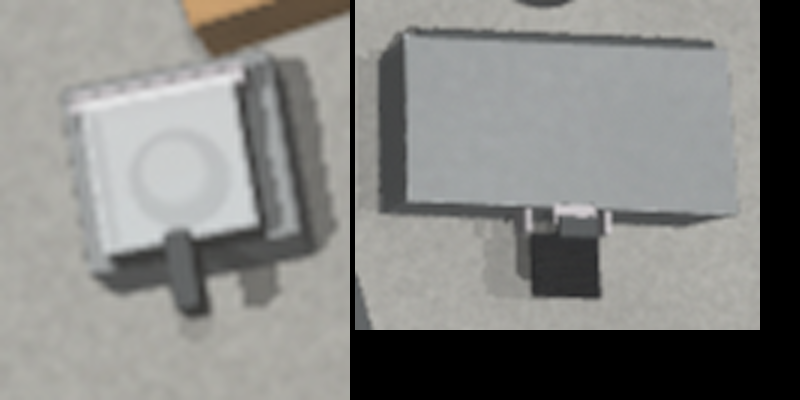

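```bash
python3 -m jog '{"translation":[[0,0,0],[0,0,0],[-0.115,-0.15,0],[-0.115,-0.15,0],[-0.115,-0.15,0],[-0.115,-0.15,0],[-0.115,-0.15,0],[-0.115,-0.15,0],[-0.115,-0.15,0],[-0.115,-0.15,0]],"twist":[[0,0,-0.044],[0,0,-0.044],[0,0,0],[0,0,0],[0,0,0],[0,0,0],[0,0,0],[0,0,0],[0,0,0],[0,0,0]],"fingers":[-1,-1,-1,-1,-1,-1,-1,-1,-1,-1]}'
python3 - <<'E'
from h import *
im=cv2.imread('pics/top0.png');K,c=cam('top')
m=cv2.inRange(im,(0,0,0),(60,60,60));m[:200]=0;m[305:]=0;m[:,:275]=0;m[:,425:]=0
[print(' pad',r) for r in rects(m,K,c,0,3000)]
for t,q,z in(('lid',(446.7,225.7),.08),('lid',(554.3,230.7),.08),('lid',(557.3,286.7),.08),('lid',(447.7,282.7),.08),('padfrontL',(489,313.5),.068),('padfrontR',(511.5,313.5),.068),('button',(190+177/5,180+175/5),.068),('nosetip',(190+190/5,180+308/5),.085),('noseroot',(190+178/5,180+232/5),.085),('gb',(190+85/5,180+95/5),.08),('gb2',(190+245/5,180+70/5),.08)): print(t,ray(q,K,c,z).round(4))
E
```

```text
clock: 1.15
ee_pos: [0.4014, 0.2994, 0.2313]
tool_rot: [[-1.0, 0.0, -0.0], [0.0, 1.0, -0.0], [0.0, -0.0, -1.0]]
force: [0.0, 0.6, 0.5]
grip_width: 0.003
 pad (array([346., 254.]), 0.5237, -0.0192, 296, 196, 89.4)
lid [[ 0.5636 -0.2397  0.08  ]]
lid [[ 0.5428 -0.48    0.08  ]]
lid [[ 0.4174 -0.4682  0.08  ]]
lid [[ 0.4353 -0.2297  0.08  ]]
padfrontL [[ 0.3659 -0.3167  0.068 ]]
padfrontR [[ 0.3641 -0.3659  0.068 ]]
button [[0.611  0.2604 0.068 ]]
nosetip [[0.5447 0.2503 0.085 ]]
noseroot [[0.5797 0.256  0.085 ]]
gb [[0.6469 0.2999 0.08  ]]
gb2 [[0.6561 0.2272 0.08  ]]
```

```bash
python3 -m jog '{"translation":[[0,-0.19,0],[0,-0.19,0],[0,-0.19,0],[0,-0.19,0],[0,-0.19,0],[0,-0.19,0],[0,-0.19,0],[0,-0.19,0],[0,-0.19,0],[0,-0.19,0]],"twist":[[0,0,0],[0,0,0],[0,0,0],[0,0,0],[0,0,0],[0,0,0],[0,0,0],[0,0,0],[0,0,0],[0,0,0]],"fingers":[-1,-1,-1,-1,-1,-1,-1,-1,-1,-1]}'
python3 -m jog '{"translation":[[0.02,-0.168,0],[0.02,-0.168,0],[0.02,-0.168,0],[0.025,-0.17,0],[0,0,0.18],[0,0,0.18],[0,0,0.14],[0,0,0.08],[0,0,0]],"twist":[[0,0,0],[0,0,0],[0,0,0],[0,0,0],[0,0,0],[0,0,0],[0,0,0],[0,0,0],[0,0,0]],"fingers":[-1,-1,-1,-1,-1,-1,-1,-1,-1]}'
python3 - <<'E'
from h import *
shot('wrist','w1.png')
E
```

```text
clock: 2.15
ee_pos: [0.4, -0.1758, 0.2313]
tool_rot: [[-1.0, 0.001, 0.0], [0.001, 1.0, 0.0], [-0.0, 0.0, -1.0]]
force: [0.9, 0.1, 0.1]
grip_width: 0.002
clock: 3.05
ee_pos: [0.3777, -0.3406, 0.0835]
tool_rot: [[-1.0, 0.001, -0.004], [0.001, 1.0, 0.006], [0.004, 0.006, -1.0]]
force: [-0.2, -0.1, 1.3]
grip_width: 0.004
```

View pics/w1.png

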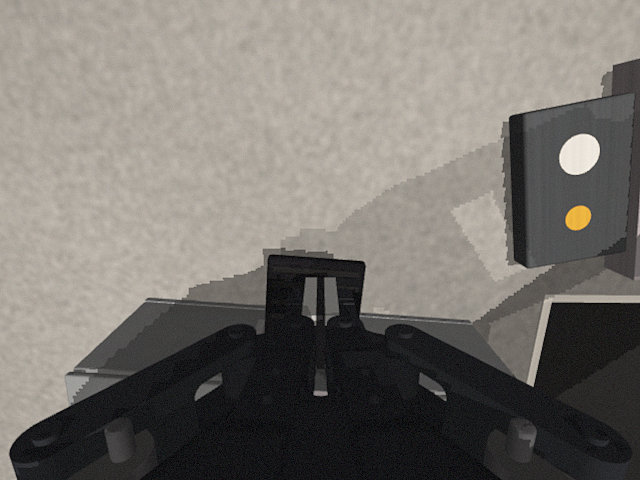

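The fingertips are over the paddle (about 265–365, 255–330). Now I'll press.

```bash
python3 -m jog '{"translation":[[0,0,0.04],[0,0,0.03],[0,0,0.02],[0,0,0.015],[0,0,0.01],[0,0,0]],"twist":[[0,0,0],[0,0,0],[0,0,0],[0,0,0],[0,0,0],[0,0,0]],"fingers":[-1,-1,-1,-1,-1,-1]}'
python3 -m jog '{"translation":[[0,0,0],[0,0,0],[0,0,0],[0.02,0,-0.05],[0.05,0,-0.1],[0.05,0,-0.15],[0,0,-0.15],[0,0,0]],"twist":[[0,0,0],[0,0,0],[0,0,0],[0,0,0],[0,0,0],[0,0,0],[0,0,0],[0,0,0]],"fingers":[-1,-1,-1,-1,-1,-1,-1,-1]}'
python3 - <<'E'
from h import *
im,K,c=shot('top','top1.png')
cv2.imwrite('pics/c2.png',cv2.resize(im[190:350,410:610],None,fx=3,fy=3,interpolation=2))
E
```

```text
clock: 3.7
ee_pos: [0.38, -0.3431, 0.058]
tool_rot: [[-1.0, 0.0, 0.002], [0.0, 1.0, -0.002], [-0.002, -0.002, -1.0]]
force: [2.1, 0.3, 5.5]
grip_width: 0.001
clock: 4.5
ee_pos: [0.3497, -0.3443, 0.1745]
tool_rot: [[-1.0, 0.001, 0.004], [0.001, 1.0, -0.007], [-0.004, -0.007, -1.0]]
force: [0.5, -1.1, 0.9]
grip_width: -0.005
```

View pics/c2.png

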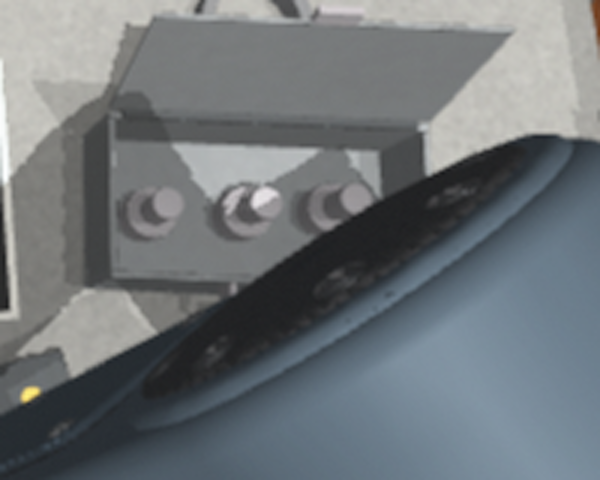

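The lid is open and three weights stand in the box (stem tops near crop 168,207 / 265,202 / 352,202). Next is the first plate, the one at y=0.18.

```bash
python3 -m jog '{"translation":[[-0.01,0.19,0],[-0.03,0.19,0],[-0.035,0.19,0],[-0.035,0.19,0],[-0.035,0.19,0],[-0.035,0.19,0],[-0.035,0.19,0],[-0.035,0.19,0],[-0.035,0.19,0],[-0.035,0.19,0]],"twist":[[0,0,0],[0,0,0],[0,0,0],[0,0,0],[0,0,0],[0,0,0],[0,0,0],[0,0,0],[0,0,0],[0,0,0]],"fingers":[-1,-1,-1,-1,-1,-1,0.5,0.5,0.5,0.5]}'
python3 -m jog '{"translation":[[-0.03,0.19,0],[0,0.015,0.15],[0,0,0.05],[0,0,0],[0,0,0]],"twist":[[0,0,0],[0,0,0],[0,0,0],[0,0,0],[0,0,0]],"fingers":[0.5,0.5,0.5,0.5,0.5]}'
python3 - <<'E'
from h import *
K,c=cam('top')
for q in((168,207),(265,202),(352,201)): print(ray((410+q[0]/3,190+q[1]/3),K,c,.071).round(4))
for n in('top','side'):
    im,K,c=shot(n,n+'2.png');print(n);[print(' plate',r) for r in rects(plates(im),K,c,.014) if r[1]<.6]
im,K,c=shot('wrist','w2.png')
E
```

```text
clock: 5.55
ee_pos: [0.4277, 0.1345, 0.1689]
tool_rot: [[-1.0, -0.0, -0.004], [-0.0, 1.0, -0.001], [0.004, -0.001, -1.0]]
force: [0.7, -0.5, 0.4]
grip_width: 0.676
clock: 6.05
ee_pos: [0.4358, 0.1835, 0.1194]
tool_rot: [[-1.0, 0.0, -0.003], [0.0, 1.0, -0.001], [0.003, -0.001, -1.0]]
force: [-0.8, -0.2, -0.1]
grip_width: 0.75
[[ 0.4877 -0.2781  0.071 ]]
[[ 0.4887 -0.3508  0.071 ]]
[[ 0.487  -0.4157  0.071 ]]
top
side
 plate (array([367., 369.]), 0.4378, 0.2781, 131, 48, -4.2)
 plate (array([368., 328.]), 0.4379, 0.1829, 132, 51, 1.3)
```

View pics/w2.png

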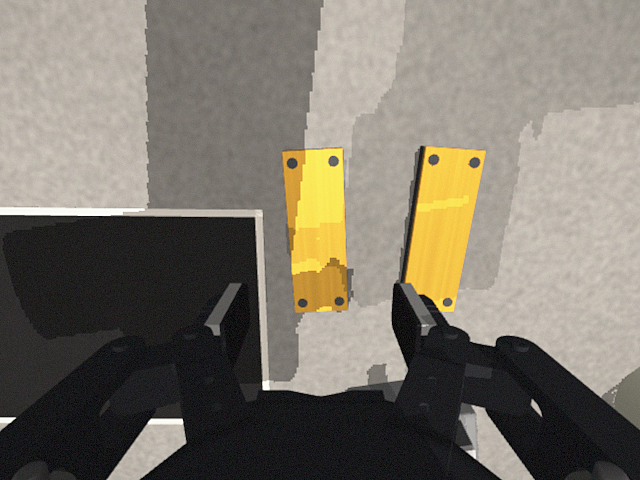

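```bash
python3 -m jog '{"translation":[[-0.006,-0.004,0.18],[0,0,0.15],[0,0,0.1],[0,0,0.036],[0,0,0],[0,0,0],[0,0,0],[0,0,0],[0,0,0],[0,0,0]],"twist":[[0,0,0],[0,0,0],[0,0,0],[0,0,0],[0,0,0],[0,0,0],[0,0,0],[0,0,0],[0,0,0],[0,0,0]],"fingers":[0.5,0.5,0.5,0.5,0.5,-1,-1,-1,-1,-1]}' 40
```

```text
clock: 7.2
ee_pos: [0.4393, 0.1828, 0.0053]
tool_rot: [[-1.0, -0.0, 0.003], [-0.0, 1.0, 0.0], [-0.003, 0.0, -1.0]]
force: [-0.8, -2.4, 6.6]
grip_width: 0.498
```

```bash
python3 -m jog '{"translation":[[-0.034,-0.103,-0.004],[-0.034,-0.103,0],[-0.034,-0.103,0],[-0.034,-0.103,0],[-0.034,-0.103,0],[-0.034,-0.103,0],[-0.034,-0.103,0],[-0.034,-0.103,0],[-0.034,-0.103,0],[-0.034,-0.103,0]],"twist":[[0,0,0],[0,0,0],[0,0,0],[0,0,0],[0,0,0],[0,0,0],[0,0,0],[0,0,0],[0,0,0],[0,0,0]],"fingers":[-1,-1,-1,-1,-1,-1,-1,-1,-1,-1]}'
python3 -m jog '{"translation":[[0,0,0],[0,0,0],[0,0,0],[0,0,0],[0,0,-0.05],[0,0,-0.15],[0,0,-0.19],[0,0,-0.1],[0,0,0]],"twist":[[0,0,0],[0,0,0],[0,0,0],[0,0,0],[0,0,0],[0,0,0],[0,0,0],[0,0,0],[0,0,0]],"fingers":[-1,0.5,0.5,0.5,0.5,0.5,0.5,0.5,0.5]}'
python3 - <<'E'
from h import *
im,K,c=shot('wrist','w3.png');[print(' plate',r) for r in rects(plates(im),K,c,.014)]
im,K,c=shot('side','s3.png');[print(' side',r) for r in rects(plates(im),K,c,.014)if r[1]<.6]
E
```

```text
clock: 8.2
ee_pos: [0.5229, -0.0748, 0.0054]
tool_rot: [[-1.0, 0.001, -0.001], [0.001, 1.0, 0.001], [0.001, 0.001, -1.0]]
force: [-0.5, 2.9, -0.2]
grip_width: 0.503
clock: 9.1
ee_pos: [0.5258, -0.0749, 0.1317]
tool_rot: [[-1.0, -0.001, 0.009], [-0.001, 1.0, -0.003], [-0.009, -0.003, -1.0]]
force: [0.1, -0.1, 0.0]
grip_width: 0.75
 plate (array([152., 433.]), 0.7341, -0.2368, 93, 27, -35.1)
 plate (array([317., 221.]), 0.5243, -0.0768, 130, 44, 2.3)
 side (array([367., 368.]), 0.4378, 0.278, 131, 48, -4.0)
 side (array([337., 244.]), 0.5243, -0.076, 131, 51, 2.3)
 side (array([372., 113.]), 0.4711, -0.9492, 264, 85, -87.2)
```

```bash
python3 -m jog '{"translation":[[0.1,0.1,0],[0.1,0.17,0],[0.1,0.17,0],[0.055,0.18,0],[0,0.19,0],[0,0.19,0],[0,0.19,0],[0,0.19,0],[0,0.026,0],[0,0,0]],"twist":[[0,0,0.011],[0,0,0.011],[0,0,0],[0,0,0],[0,0,0],[0,0,0],[0,0,0],[0,0,0],[0,0,0],[0,0,0]],"fingers":[0.5,0.5,0.5,0.5,0.5,0.5,0.5,0.5,0.5,0.5]}'
python3 - <<'E'
from h import *
im,K,c=shot('wrist','w4.png');[print(' plate',r) for r in rects(plates(im),K,c,.014)];print(env.get_obs()['ee_pos'])
E
```

```text
clock: 10.2
ee_pos: [0.4544, 0.2807, 0.1256]
tool_rot: [[-0.998, 0.066, -0.003], [0.066, 0.998, -0.001], [0.003, -0.001, -1.0]]
force: [1.2, -1.0, -0.6]
grip_width: 0.749
 plate (array([313., 205.]), 0.4373, 0.2765, 130, 44, -4.0)
[0.45428382 0.27928684 0.12568309]
```

```bash
python3 -m jog '{"translation":[[0.067,-0.016,0.18],[0,0,0.15],[0,0,0.1],[0,0,0.051],[0,0,0],[0,0,0],[0,0,0],[0,0,0],[0,0,0],[0,0,0]],"twist":[[0,0,0],[0,0,0],[0,0,0],[0,0,0],[0,0,0],[0,0,0],[0,0,0],[0,0,0],[0,0,0],[0,0,0]],"fingers":[0.5,0.5,0.5,0.5,0.5,-1,-1,-1,-1,-1]}' 40
```

```text
clock: 11.25
ee_pos: [0.4396, 0.2766, 0.0081]
tool_rot: [[-0.998, 0.069, 0.002], [0.069, 0.998, -0.0], [-0.002, 0.0, -1.0]]
force: [1.3, -6.6, 6.0]
grip_width: 0.493
```

```bash
python3 -m jog '{"translation":[[0,0,0],[-0.038,-0.107,0],[-0.038,-0.107,0],[-0.038,-0.107,0],[-0.038,-0.107,0],[-0.038,-0.107,0],[-0.038,-0.107,0],[-0.038,-0.107,0],[-0.038,-0.107,0],[-0.038,-0.107,0]],"twist":[[0,0,-0.021],[0,0,0],[0,0,0],[0,0,0],[0,0,0],[0,0,0],[0,0,0],[0,0,0],[0,0,0],[0,0,0]],"fingers":[-1,-1,-1,-1,-1,-1,-1,-1,-1,-1]}'
python3 -m jog '{"translation":[[0,0,0],[0,0,0],[0,0,0],[0,0,0],[0,0,-0.05],[0,0,-0.15],[0,0,-0.19],[0,0,-0.19],[0,0,0],[0,0,0]],"twist":[[0,0,0],[0,0,0],[0,0,0],[0,0,0],[0,0,0],[0,0,0],[0,0,0],[0,0,0],[0,0,0],[0,0,0]],"fingers":[-1,0.5,0.5,0.5,0.5,0.5,0.5,0.5,0.5,0.5]}'
python3 - <<'E'
from h import *
im,K,c=shot('wrist','w5.png');[print(' plate',r) for r in rects(plates(im),K,c,.014)]
im,K,c=shot('side','s5.png');[print(' side',r) for r in rects(plates(im),K,c,.014)if r[1]<.6]
E
```

```text
clock: 12.25
ee_pos: [0.5225, 0.037, 0.0081]
tool_rot: [[-1.0, 0.005, -0.002], [0.005, 1.0, 0.003], [0.002, 0.003, -1.0]]
force: [-2.7, 8.5, 9.0]
grip_width: 0.492
clock: 13.25
ee_pos: [0.524, 0.0362, 0.1537]
tool_rot: [[-1.0, 0.003, 0.004], [0.003, 1.0, -0.0], [-0.004, -0.0, -1.0]]
force: [0.4, -0.1, -0.2]
grip_width: 0.747
 plate (array([494., 455.]), 0.7833, 0.2293, 107, 41, 46.9)
 plate (array([ 29., 397.]), 0.7031, -0.2633, 114, 23, -50.7)
 plate (array([189., 218.]), 0.5242, -0.0762, 130, 46, 2.2)
 plate (array([317., 217.]), 0.5233, 0.034, 130, 45, -0.4)
 side (array([332., 275.]), 0.5234, 0.0357, 130, 48, -0.5)
 side (array([337., 245.]), 0.5235, -0.0746, 130, 48, 2.3)
 side (array([373., 114.]), 0.4625, -0.95, 264, 117, -86.7)
```

```bash
python3 -m jog '{"translation":[[0.02,-0.157,-0.03],[0.02,-0.157,-0.03],[0.02,-0.157,0],[0.02,-0.157,0],[0.02,-0.157,0],[0.02,-0.157,0],[0.02,-0.157,0],[0.005,-0.157,0],[0,0,0],[0,0,0]],"twist":[[0,0,0],[0,0,0],[0,0,0],[0,0,0],[0,0,0],[0,0,0],[0,0,0],[0,0,0],[0,0,0],[0,0,0]],"fingers":[0.5,0.5,0.5,0.5,0.5,0.5,0.5,0.5,0.2,0.2]}'
python3 - <<'E'
from h import *
im,K,c=shot('wrist','w6.png');print(c.round(3))
im,K,c=shot('top','t6.png')
cv2.imwrite('pics/c6.png',np.hstack([cv2.imread('pics/w6.png')[:,100:500],cv2.resize(im[190:350,410:543],(400,480),interpolation=2)]))
E
```

```text
clock: 14.35
ee_pos: [0.4849, -0.2779, 0.1647]
tool_rot: [[-1.0, 0.006, -0.003], [0.006, 1.0, 0.003], [0.003, 0.003, -1.0]]
force: [0.0, -0.3, 0.2]
grip_width: 0.598
[[ 0.006  0.962  0.273  0.414]
 [ 1.    -0.007  0.001 -0.277]
 [ 0.003  0.273 -0.962  0.308]
 [ 0.     0.     0.     1.   ]]
```

View pics/c6.png

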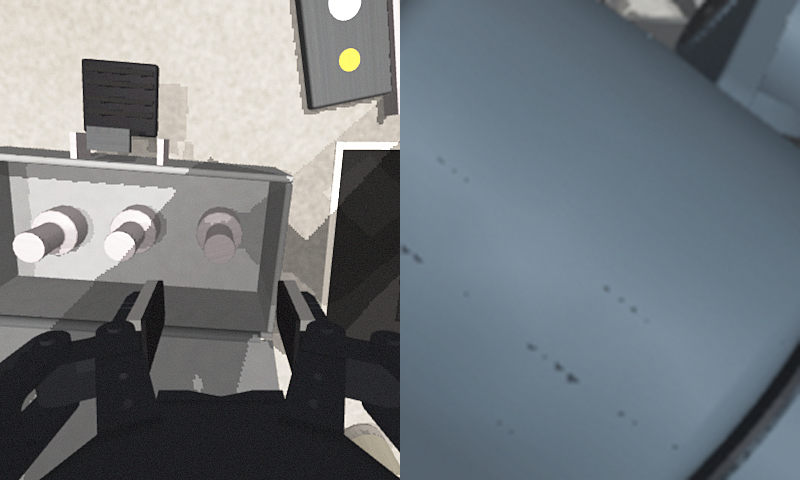

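Wrist view: stem tops at about (320,246), (220,243) and (130,247), all upright in a row.

```bash
python3 - <<'E'
from h import *
K,c=cam('wrist')
for q in((320,246),(220,243),(130,247)): print(ray(q,K,c,.071).round(4))
print(env.get_obs()['ee_pos'])
E
```

```text
[[ 0.4903 -0.2756  0.071 ]]
[[ 0.4877 -0.3494  0.071 ]]
[[ 0.4905 -0.4163  0.071 ]]
[ 0.48517104 -0.27633073  0.16531562]
```

```bash
python3 -m jog '{"translation":[[-0.016,0,0],[0,0,0],[0,0,0.19],[0,0,0.12],[0,0,0.08],[0,0,0.06],[0,0,0.047],[0,0,0],[0,0,0]],"twist":[[0,0,0],[0,0,0],[0,0,0],[0,0,0],[0,0,0],[0,0,0],[0,0,0],[0,0,0],[0,0,0]],"fingers":[-0.2,-0.2,-0.2,-0.2,-0.2,-0.2,-0.2,-0.2,-0.2]}' 40
python3 -m jog '{"translation":[[0,0,0],[0,0,0],[0,0,0],[0,0,0],[0,0,0]],"twist":[[0,0,0],[0,0,0],[0,0,0],[0,0,0],[0,0,0]],"fingers":[-1,-1,-1,-1,-1]}'
```

```text
clock: 15.35
ee_pos: [0.4906, -0.2779, 0.0429]
tool_rot: [[-1.0, 0.003, 0.0], [0.003, 1.0, -0.0], [-0.0, -0.0, -1.0]]
force: [0.3, -0.5, 0.5]
grip_width: 0.403
clock: 15.85
ee_pos: [0.4909, -0.2786, 0.0436]
tool_rot: [[-1.0, 0.004, 0.002], [0.004, 1.0, -0.001], [-0.002, -0.001, -1.0]]
force: [0.5, 0.9, 6.2]
grip_width: 0.258
```

```bash
python3 -m jog '{"translation":[[0,0,-0.08],[0,0,-0.17],[0,0,-0.19],[0,0.1,0],[-0.03,0.17,0],[-0.04,0.17,0],[-0.04,0.17,0],[-0.028,0.1,0],[0,0.1,0],[0,0,0]],"twist":[[0,0,0],[0,0,0],[0,0,0],[0,0,0],[0,0,0],[0,0,0],[0,0,0],[0,0,0],[0,0,0],[0,0,0]],"fingers":[-1,-1,-1,-1,-1,-1,-1,-1,-1,-1]}'
python3 -m jog '{"translation":[[0,0,0],[0,0,0.16],[0,0,0.12],[0,0,0.06],[0,0,0]],"twist":[[0,0,0],[0,0,0],[0,0,0],[0,0,0],[0,0,0]],"fingers":[-1,-1,-1,-1,-1]}'
python3 - <<'E'
from h import *
im,K,c=shot('side','s7.png');[print(' side',r) for r in rects(plates(im),K,c,.014,100)if r[1]<.6]
im2,K,c=shot('wrist','w7.png')
cv2.imwrite('pics/c7.png',np.hstack([cv2.resize(im[180:340,250:410],(400,400),interpolation=2),im2[80:480,120:520]]))
E
```

```text
clock: 16.85
ee_pos: [0.5234, -0.072, 0.1516]
tool_rot: [[-1.0, -0.0, -0.004], [-0.0, 1.0, 0.002], [0.004, 0.002, -1.0]]
force: [-0.8, -0.6, -3.8]
grip_width: 0.26
clock: 17.35
ee_pos: [0.5235, -0.0764, 0.0652]
tool_rot: [[-1.0, 0.005, -0.005], [0.005, 1.0, 0.002], [0.005, 0.002, -1.0]]
force: [-0.6, -0.8, -2.9]
grip_width: 0.257
 side (array([331., 275.]), 0.524, 0.0358, 131, 52, -0.5)
 side (array([337., 245.]), 0.5243, -0.0763, 131, 52, 2.1)
 side (array([437., 122.]), 0.2248, -0.8953, 117, 112, 84.1)
 side (array([372., 114.]), 0.4786, -0.9468, 259, 99, -87.3)
```

View pics/c7.png

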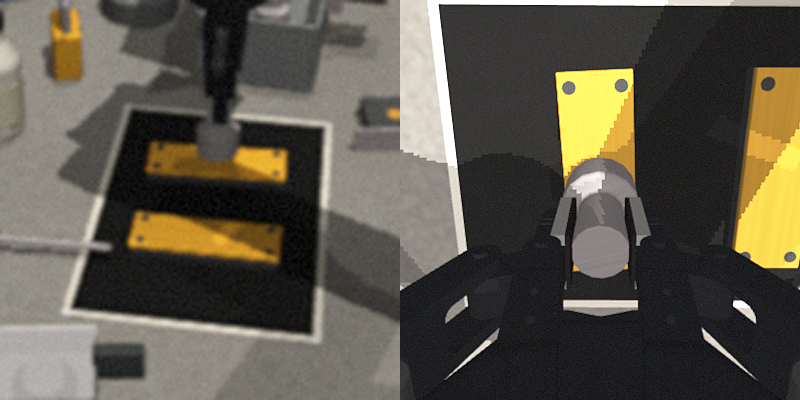

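The weight is centred above its plate, so I'll lower and release it.

```bash
python3 -m jog '{"translation":[[0,0,0.03],[0,0,0.015],[0,0,0.005],[0,0,0]],"twist":[[0,0,0],[0,0,0],[0,0,0],[0,0,0]],"fingers":[-1,-1,-1,-1]}'

```

```text
clock: 17.85
ee_pos: [0.5254, -0.0757, 0.0552]
tool_rot: [[-1.0, 0.003, 0.0], [0.003, 1.0, -0.0], [-0.0, -0.0, -1.0]]
force: [0.3, -0.6, -3.5]
grip_width: 0.259
```

```bash
python3 -m jog '{"translation":[[0,0,0.007],[0,0,0.006],[0,0,0]],"twist":[[0,0,0],[0,0,0],[0,0,0]],"fingers":[-1,-1,-1]}'

```

```text
clock: 18.15
ee_pos: [0.5257, -0.0757, 0.0526]
tool_rot: [[-1.0, 0.003, 0.001], [0.003, 1.0, -0.0], [-0.001, -0.0, -1.0]]
force: [-0.7, 0.5, 4.1]
grip_width: 0.256
```

Touching down. I'll release, rise, and go to the middle weight at (0.488,-0.349).

```bash
python3 -m jog '{"translation":[[0,0,0],[0,0,0],[0,0,0],[0,0,-0.08],[0,0,-0.15],[0,0,-0.19],[0,0,0]],"twist":[[0,0,0],[0,0,0],[0,0,0],[0,0,0],[0,0,0],[0,0,0],[0,0,0]],"fingers":[0,0,0,0,0,0,0]}'
python3 -m jog '{"translation":[[0.02,-0.18,0],[0.02,-0.18,0],[0.02,-0.18,0],[0.03,-0.18,0],[0.03,-0.18,0],[0.03,-0.18,0],[0,-0.013,0],[0,0,0],[0,0,0]],"twist":[[0,0,0],[0,0,0],[0,0,0],[0,0,0],[0,0,0],[0,0,0],[0,0,0],[0,0,0],[0,0,0]],"fingers":[0,0,0,0,0,0,-0.2,-0.2,-0.2]}'
python3 - <<'E'
from h import *
im,K,c=shot('side','s8.png');[print(' side',r) for r in rects(plates(im),K,c,.014,100)if r[1]<.6]
im2,K,c=shot('wrist','w8.png')
cv2.imwrite('pics/c8.png',np.hstack([cv2.resize(im[180:340,250:410],(400,400),interpolation=2),im2[80:480,120:520]]))
print(env.get_obs()['ee_pos'])
for q in((313,246),(320,246),(330,246)): print(ray(q,K,c,.071).round(4))
E
```

```text
clock: 18.85
ee_pos: [0.5295, -0.077, 0.1623]
tool_rot: [[-1.0, 0.003, 0.012], [0.003, 1.0, -0.004], [-0.012, -0.004, -1.0]]
force: [1.0, -0.3, -0.4]
grip_width: 0.498
clock: 19.75
ee_pos: [0.4864, -0.3473, 0.1561]
tool_rot: [[-1.0, 0.003, -0.001], [0.003, 1.0, 0.002], [0.001, 0.002, -1.0]]
force: [0.1, -0.3, 0.2]
grip_width: 0.4
 side (array([332., 274.]), 0.5232, 0.0352, 134, 53, -0.4)
 side (array([336., 246.]), 0.5257, -0.0734, 131, 53, 0.5)
 side (array([378., 114.]), 0.4415, -0.9478, 261, 61, 89.1)
[ 0.48693734 -0.34680319  0.15645162]
[[ 0.4891 -0.3513  0.071 ]]
[[ 0.4891 -0.3463  0.071 ]]
[[ 0.4891 -0.3391  0.071 ]]
```

View pics/c8.png

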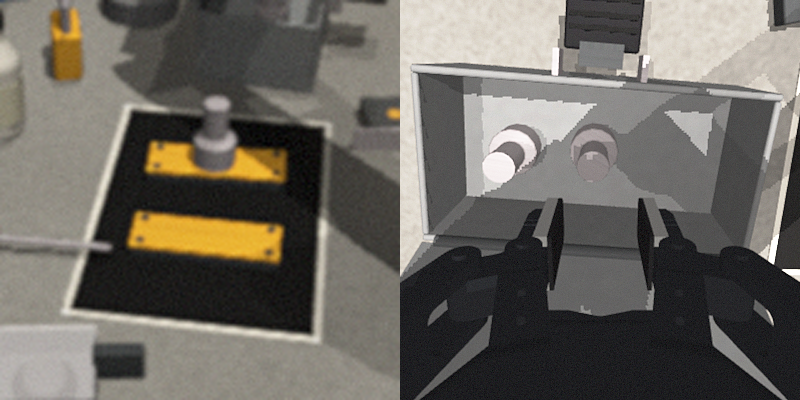

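Weight A stands on its plate. The next stem top is at wrist (312,246), which gives (0.489,-0.351).

```bash
python3 -m jog '{"translation":[[-0.009,-0.016,0],[0,0,0],[0,0,0.19],[0,0,0.1],[0,0,0.08],[0,0,0.05],[0,0,0.034],[0,0,0],[0,0,0]],"twist":[[0,0,0],[0,0,0],[0,0,0],[0,0,0],[0,0,0],[0,0,0],[0,0,0],[0,0,0],[0,0,0]],"fingers":[-0.1,-0.1,-0.1,-0.1,-0.1,-0.1,-0.1,-0.1,-0.1]}' 40
python3 -m jog '{"translation":[[0,0,0],[0,0,0],[0,0,0],[0,0,0],[0,0,0]],"twist":[[0,0,0],[0,0,0],[0,0,0],[0,0,0],[0,0,0]],"fingers":[-1,-1,-1,-1,-1]}'
```

```text
clock: 20.75
ee_pos: [0.4897, -0.3532, 0.044]
tool_rot: [[-1.0, 0.003, 0.001], [0.003, 1.0, -0.001], [-0.001, -0.001, -1.0]]
force: [-0.0, 0.3, 0.6]
grip_width: 0.447
clock: 21.25
ee_pos: [0.4897, -0.353, 0.0445]
tool_rot: [[-1.0, 0.004, 0.001], [0.004, 1.0, -0.001], [-0.001, -0.001, -1.0]]
force: [0.5, 2.4, 6.8]
grip_width: 0.264
```

```bash
python3 -m jog '{"translation":[[0,0,-0.08],[0,0,-0.17],[0,0,-0.19],[0,0.08,-0.08],[-0.015,0.17,0],[-0.02,0.18,0],[-0.02,0.18,0],[-0.02,0.18,0],[-0.02,0.18,0],[-0.02,0.18,0]],"twist":[[0,0,0],[0,0,0],[0,0,0],[0,0,0],[0,0,0],[0,0,0],[0,0,0],[0,0,0],[0,0,0],[0,0,0]],"fingers":[-1,-1,-1,-1,-1,-1,-1,-1,-1,-1]}'
python3 -m jog '{"translation":[[-0.02,0.18,0],[0,0.14,0],[0,0.082,0],[0,0,0],[0,0,0.17],[0,0,0.17],[0,0,0.08],[0,0,0.03],[0,0,0],[0,0,0]],"twist":[[0,0,0],[0,0,0],[0,0,0],[0,0,0],[0,0,0],[0,0,0],[0,0,0],[0,0,0],[0,0,0],[0,0,0]],"fingers":[-1,-1,-1,-1,-1,-1,-1,-1,-1,-1]}'
python3 - <<'E'
from h import *
im,K,c=shot('side','s9.png');[print(' side',r) for r in rects(plates(im),K,c,.014,100)if r[1]<.6]
E
```

```text
clock: 22.25
ee_pos: [0.5183, -0.0637, 0.1729]
tool_rot: [[-1.0, 0.004, -0.001], [0.004, 1.0, 0.0], [0.001, -0.0, -1.0]]
force: [0.2, 0.3, -3.0]
grip_width: 0.257
clock: 23.25
ee_pos: [0.5252, 0.0344, 0.0616]
tool_rot: [[-1.0, 0.004, 0.002], [0.004, 1.0, -0.0], [-0.002, -0.0, -1.0]]
force: [-0.3, 0.1, -3.4]
grip_width: 0.26
 side (array([332., 275.]), 0.5231, 0.0358, 129, 48, -0.2)
 side (array([353., 246.]), 0.488, -0.0761, 58, 54, 2.8)
 side (array([317., 243.]), 0.5703, -0.0721, 47, 38, -89.2)
 side (array([434., 122.]), 0.2319, -0.8951, 149, 123, -89.9)
```

```bash
python3 -m jog '{"translation":[[0.004,0,0.016],[0,0,0.01],[0,0,0.006],[0,0,0.003],[0,0,0]],"twist":[[0,0,0],[0,0,0],[0,0,0],[0,0,0],[0,0,0]],"fingers":[-1,-1,-1,-1,-1]}'
```

```text
clock: 23.8
ee_pos: [0.5236, 0.0352, 0.0534]
tool_rot: [[-1.0, 0.003, 0.001], [0.003, 1.0, -0.0], [-0.001, -0.0, -1.0]]
force: [-0.6, 0.4, 6.7]
grip_width: 0.26
```

```bash
python3 -m jog '{"translation":[[0,0,0],[0,0,0],[0,0,0],[0,0,-0.08],[0,0,-0.15],[0,0,-0.19],[0,0,-0.15],[0,0,0]],"twist":[[0,0,0],[0,0,0],[0,0,0],[0,0,0],[0,0,0],[0,0,0],[0,0,0],[0,0,0]],"fingers":[-0.1,-0.1,-0.1,0,0,0,0,0]}'
python3 -m jog '{"translation":[[0,0.17,0],[0,0.17,0],[0,0.17,0],[0,0.17,0],[0,0.17,0],[-0.08,0,0],[0,0,0],[0,0,0]],"twist":[[0,0,0],[0,0,0],[0,0,0],[0,0,0],[0,0,0],[0,0,0],[0,0,0],[0,0,0]],"fingers":[0,0,0,0,0,-0.2,-0.2,-0.2]}'
python3 - <<'E'
from h import *
im,K,c=shot('side','s10.png');im2,K,c=shot('wrist','w10.png')
cv2.imwrite('pics/c10.png',np.hstack([cv2.resize(im[180:340,250:410],(400,400),interpolation=2),im2[80:480,120:520]]))
print(env.get_obs()['ee_pos'])
E
```

```text
clock: 24.6
ee_pos: [0.527, 0.0346, 0.1997]
tool_rot: [[-1.0, 0.003, 0.012], [0.003, 1.0, -0.002], [-0.012, -0.002, -1.0]]
force: [1.1, 0.5, 0.5]
grip_width: 0.499
clock: 25.4
ee_pos: [0.5431, 0.247, 0.1933]
tool_rot: [[-1.0, 0.004, -0.003], [0.004, 1.0, -0.001], [0.003, -0.001, -1.0]]
force: [0.7, -0.3, 0.1]
grip_width: 0.398
[0.54280542 0.24640353 0.19373818]
```

View pics/c10.png

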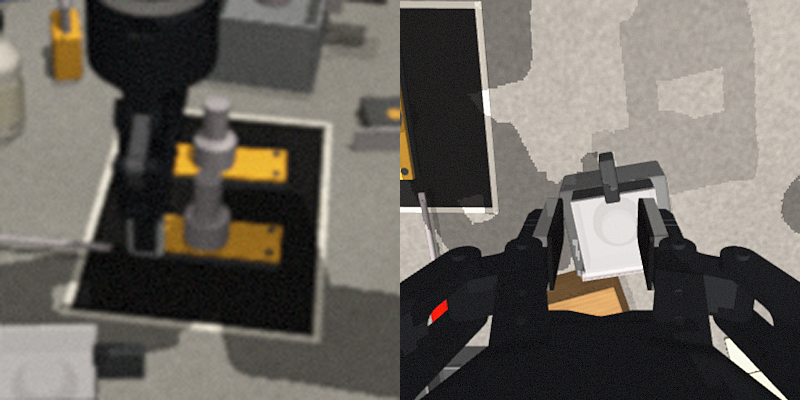

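Both weights stand on their plates. The nose runs from wrist px (325,232) to (331,280), with the button at (337,300).

```bash
python3 - <<'E'
from h import *
K,c=cam('wrist')
print(ray([(325,233),(331,280)],K,c,.092).round(4),ray((337,300),K,c,.068).round(4))
K,c=cam('top')
print(ray([(228,241.6),(225.6,226.4)],K,c,.092).round(4))
print(env.get_obs()['ee_pos'])
E
```

```text
[[0.5401 0.2506 0.092 ]
 [0.5785 0.2552 0.092 ]] [[0.6079 0.2613 0.068 ]]
[[0.5431 0.2488 0.092 ]
 [0.5779 0.2544 0.092 ]]
[0.54280542 0.24640353 0.19373818]
```

```bash
python3 -m jog '{"translation":[[0,0,0],[-0.043,0.014,0],[0,0,0],[0,0,0.17],[0,0,0.15],[0,0,0.1],[0,0,0.067],[0,0,0]],"twist":[[0,0,-0.047],[0,0,0],[0,0,0],[0,0,0],[0,0,0],[0,0,0],[0,0,0],[0,0,0]],"fingers":[-0.2,-0.2,-0.2,-0.2,-0.2,-0.2,-0.2,-0.2]}' 20
python3 - <<'E'
from h import *
im2,K,c=shot('wrist','w11.png')
cv2.imwrite('pics/c11.png',im2[180:480,170:470])
E
```

```text
clock: 26.3
ee_pos: [0.5523, 0.2517, 0.0702]
tool_rot: [[-0.99, -0.141, -0.006], [-0.141, 0.99, -0.001], [0.006, -0.001, -1.0]]
force: [0.1, 0.5, 0.4]
grip_width: 0.403
```

View pics/c11.png

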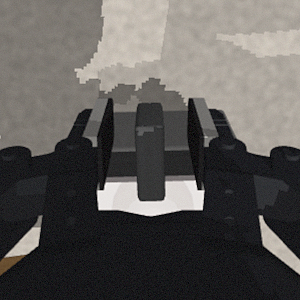

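The nose (crop 150, 100–200) sits centred between the pads. I'll pinch it and swing the first half.

```bash
python3 -m jog '{"translation":[[0,0,0],[0,0,0],[0,0,0],[0,0,0],[0,0,0]],"twist":[[0,0,0],[0,0,0],[0,0,0],[0,0,0],[0,0,0]],"fingers":[-1,-1,-1,-1,-1]}' 20
python3 -m jog '{"translation":[[-0.009,0,-0.048],[-0.01,0,-0.048],[-0.021,0,-0.044],[-0.022,0,-0.044],[-0.032,0,-0.037],[-0.033,0,-0.037],[-0.041,0,-0.028],[-0.041,0,-0.027],[0,0,0]],"twist":[[0,0,0],[0,0,0],[0,0,0],[0,0,0],[0,0,0],[0,0,0],[0,0,0],[0,0,0],[0,0,0]],"fingers":[-1,-1,-1,-1,-1,-1,-1,-1,-1]}'
```

```text
clock: 26.85
ee_pos: [0.5553, 0.2521, 0.0741]
tool_rot: [[-0.99, -0.144, 0.003], [-0.144, 0.99, -0.0], [-0.003, -0.001, -1.0]]
force: [0.3, -5.3, 5.7]
grip_width: 0.135
clock: 27.75
ee_pos: [0.606, 0.2605, 0.152]
tool_rot: [[-0.99, -0.143, -0.001], [-0.143, 0.99, 0.001], [0.0, 0.001, -1.0]]
force: [-1.6, -2.4, 0.8]
grip_width: 0.134
```

```bash
python3 -m jog '{"translation":[[-0.046,0,-0.016],[-0.047,0,-0.016],[-0.049,0,-0.003],[-0.049,0,-0.003],[-0.048,0,0.009],[-0.048,0,0.01],[0,0,0],[0,0,0]],"twist":[[0,0,0],[0,0,0],[0,0,0],[0,0,0],[0,0,0],[0,0,0],[0,0,0],[0,0,0]],"fingers":[-1,-1,-1,-1,-1,-1,-1,-1]}'
python3 - <<'E'
from h import *
im,K,c=shot('side','s12.png');im2,K,c=shot('top','t12.png')
cv2.imwrite('pics/c12.png',np.hstack([cv2.resize(im[200:400,200:400],(400,400),interpolation=2),cv2.resize(im2[150:310,160:320],(400,400))]))
E
```

```text
clock: 28.55
ee_pos: [0.6779, 0.2725, 0.1579]
tool_rot: [[-0.99, -0.143, 0.004], [-0.143, 0.99, 0.004], [-0.005, 0.004, -1.0]]
force: [1.2, 1.1, 4.6]
grip_width: 0.133
```

View pics/c12.png

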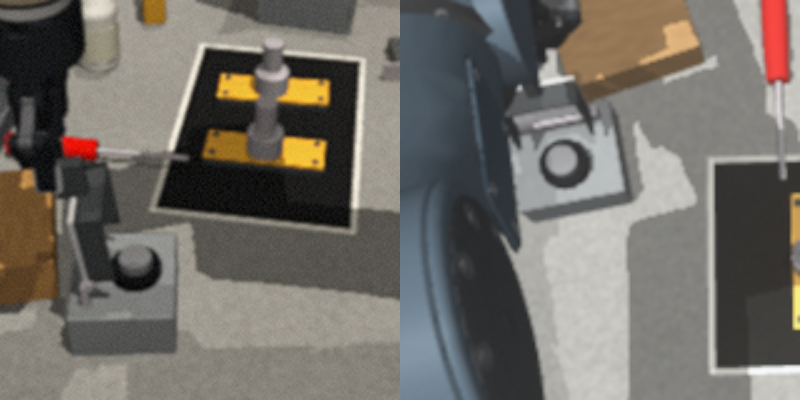

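The guard stands open past upright. I'll release it, rise, move over the button, and tilt 20° so the body stays clear of the guard.

```bash
python3 -m jog '{"translation":[[0,0,0],[0,0,0],[0,0,0],[0,0,-0.1],[0,0,-0.19],[0,0,-0.1],[0.18,0,0],[0.1,-0.01,0],[0,0,0]],"twist":[[0,0,0],[0,0,0],[0,0,0],[0,0,0],[0,0,0],[0,0,0],[0,0,0],[0,0,0],[0,0,0]],"fingers":[-0.5,-0.5,-0.5,-0.5,-0.5,-0.5,-1,-1,-1]}'
python3 -m jog '{"translation":[[0,0,0],[0,0,0],[0,0,0],[0,0,0],[0,0,0]],"twist":[[0,-0.037,0],[0,-0.037,0],[0,-0.037,0],[0,0,0],[0,0,0]],"fingers":[-1,-1,-1,-1,-1]}'
python3 - <<'E'
from h import *
im,K,c=shot('side','s13.png');im2,K,c=shot('wrist','w13.png')
cv2.imwrite('pics/c13.png',np.hstack([cv2.resize(im[200:400,200:400],(400,400),interpolation=2),im2[80:480,120:520]]))
E
```

```text
clock: 29.55
ee_pos: [0.6037, 0.2574, 0.2531]
tool_rot: [[-0.99, -0.144, -0.005], [-0.144, 0.99, -0.001], [0.005, -0.0, -1.0]]
force: [1.1, 1.1, -0.4]
grip_width: -0.001
clock: 30.05
ee_pos: [0.6085, 0.2579, 0.2534]
tool_rot: [[-0.931, -0.144, 0.337], [-0.135, 0.99, 0.049], [-0.341, 0.0, -0.94]]
force: [1.6, 0.5, 0.3]
grip_width: -0.004
```

View pics/c13.png

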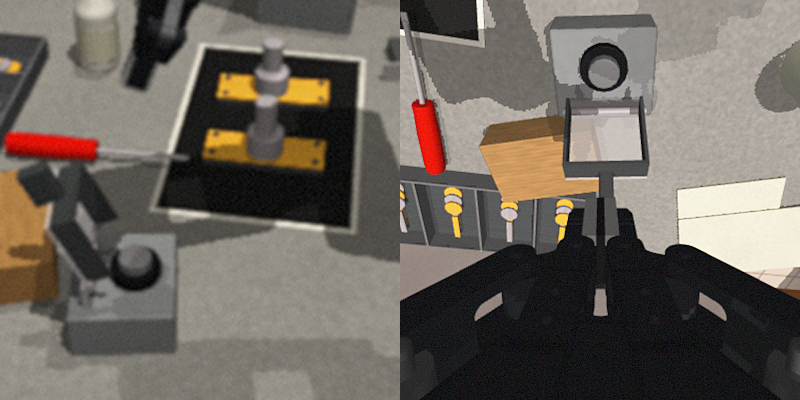

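```bash
python3 - <<'E'
from h import *
K,c=cam('wrist');print(ray((325,147),K,c,.068).round(4),env.get_obs()['ee_pos'])
E
python3 -m jog '{"translation":[[0.061,0,0.169],[0.061,0,0.169],[0.061,0,0.169],[0.04,0,0.11],[0,0,0],[0,0,0]],"twist":[[0,0,0],[0,0,0],[0,0,0],[0,0,0],[0,0,0],[0,0,0]],"fingers":[-1,-1,-1,-1,-1,-1]}'
```

```text
[[0.6101 0.2632 0.068 ]] [0.61025605 0.25805269 0.2541309 ]
clock: 30.75
ee_pos: [0.6101, 0.258, 0.0893]
tool_rot: [[-0.93, -0.143, 0.339], [-0.135, 0.99, 0.049], [-0.342, 0.0, -0.94]]
force: [0.4, 0.1, 0.3]
grip_width: -0.002
```

```bash
python3 -m jog '{"translation":[[0,0.012,0],[0.026,0,0.072],[0.006,0,0.017],[0.006,0,0.017],[0.002,0,0.006],[0,0,0],[0,0,0]],"twist":[[0,0,0],[0,0,0],[0,0,0],[0,0,0],[0,0,0],[0,0,0],[0,0,0]],"fingers":[-1,-1,-1,-1,-1,-1,-1]}'
```

```text
clock: 31.45
ee_pos: [0.6108, 0.262, 0.0677]
tool_rot: [[-0.926, -0.145, 0.349], [-0.135, 0.989, 0.052], [-0.352, 0.001, -0.936]]
force: [-11.6, -3.3, 30.6]
grip_width: -0.001
```

```bash
python3 - <<'E'
from h import *
im,K,c=shot('side','s14.png');im2,K,c=shot('wrist','w14.png')
cv2.imwrite('pics/c14.png',np.hstack([cv2.resize(im[280:380,210:310],(400,400),interpolation=2),cv2.resize(im2[80:280,220:420],(400,400))]))
print(env.get_obs()['ee_pos'],env.get_obs()['force'])
E
```

```text
[0.61084597 0.26195582 0.06769646] [-11.51115793  -3.61077997  31.17404445]
```

View pics/c14.png

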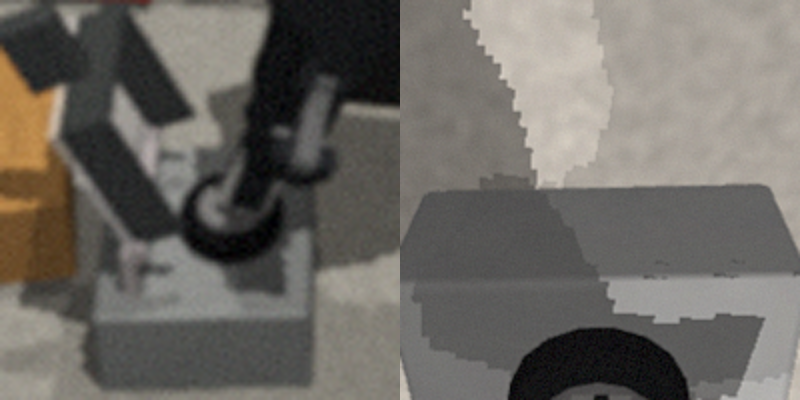

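The fingertip is on the button's near side, and 30 N is more than the switch needs, so its low corner may be on the dark collar. I'll lift, shift so that corner is over the button centre, and press again while watching the force.

```bash
python3 -m jog '{"translation":[[-0.027,0,-0.075],[-0.034,0,0.0123],[0,0,0],[0,0,0]],"twist":[[0,0,0],[0,0,0],[0,0,0],[0,0,0]],"fingers":[-1,-1,-1,-1]}'
python3 -m jog '{"translation":[[0.009,0.004,0.025],[0.006,0,0.015],[0,0,0]],"twist":[[0,0,0],[0,0,0],[0,0,0]],"fingers":[-1,-1,-1]}'
python3 -m jog '{"translation":[[0.003,0,0.008],[0,0,0],[0,0,0]],"twist":[[0,0,0],[0,0,0],[0,0,0]],"fingers":[-1,-1,-1]}'
python3 -m jog '{"translation":[[0.003,0,0.008],[0,0,0],[0,0,0]],"twist":[[0,0,0],[0,0,0],[0,0,0]],"fingers":[-1,-1,-1]}'
```

```text
clock: 31.95
ee_pos: [0.6169, 0.2621, 0.0794]
tool_rot: [[-0.93, -0.144, 0.338], [-0.135, 0.99, 0.049], [-0.341, -0.0, -0.94]]
force: [-0.0, 0.2, -1.1]
grip_width: 0.001
clock: 32.25
ee_pos: [0.6169, 0.263, 0.0686]
tool_rot: [[-0.93, -0.144, 0.339], [-0.135, 0.99, 0.049], [-0.342, -0.0, -0.94]]
force: [-0.7, -1.4, 4.5]
grip_width: 0.001
clock: 32.55
ee_pos: [0.617, 0.2631, 0.0682]
tool_rot: [[-0.929, -0.144, 0.34], [-0.135, 0.99, 0.049], [-0.344, -0.0, -0.939]]
force: [-4.8, -2.3, 15.1]
grip_width: -0.002
clock: 32.85
ee_pos: [0.6171, 0.2631, 0.0679]
tool_rot: [[-0.929, -0.144, 0.342], [-0.136, 0.99, 0.05], [-0.345, -0.0, -0.939]]
force: [-8.7, -3.6, 25.7]
grip_width: 0.002
```

Next I'll back off in small steps. If the button's spring was travelling, a few newtons should remain above z=0.0685.

```bash
python3 -m jog '{"translation":[[-0.006,0,-0.016],[0,0,0],[0,0,0]],"twist":[[0,0,0],[0,0,0],[0,0,0]],"fingers":[-1,-1,-1]}'
for i in 1; do :; done; python3 -m jog '{"translation":[[-0.003,0,-0.0075],[0,0,0],[0,0,0]],"twist":[[0,0,0],[0,0,0],[0,0,0]],"fingers":[-1,-1,-1]}'
python3 -m jog '{"translation":[[-0.003,0,-0.0075],[0,0,0],[0,0,0]],"twist":[[0,0,0],[0,0,0],[0,0,0]],"fingers":[-1,-1,-1]}'
python3 -m jog '{"translation":[[-0.003,0,-0.0075],[0,0,0],[0,0,0]],"twist":[[0,0,0],[0,0,0],[0,0,0]],"fingers":[-1,-1,-1]}'
```

```text
clock: 33.15
ee_pos: [0.6169, 0.263, 0.0688]
tool_rot: [[-0.93, -0.144, 0.339], [-0.135, 0.99, 0.049], [-0.342, -0.0, -0.94]]
force: [-0.8, -0.4, 4.7]
grip_width: 0.0
clock: 33.45
ee_pos: [0.6168, 0.263, 0.0706]
tool_rot: [[-0.93, -0.144, 0.338], [-0.135, 0.99, 0.049], [-0.342, -0.0, -0.94]]
force: [0.6, -1.3, 4.0]
grip_width: -0.001
clock: 33.75
ee_pos: [0.6168, 0.263, 0.0728]
tool_rot: [[-0.93, -0.144, 0.338], [-0.135, 0.99, 0.049], [-0.342, -0.0, -0.94]]
force: [1.9, -0.6, 2.0]
grip_width: 0.004
clock: 34.05
ee_pos: [0.6164, 0.2632, 0.0747]
tool_rot: [[-0.93, -0.144, 0.337], [-0.135, 0.99, 0.049], [-0.341, 0.0, -0.94]]
force: [0.8, -0.2, 1.5]
grip_width: 0.004
```

A soft spring over about 6 mm, then a hard stop: the switch was fully pressed. I'll retreat and check everything.

```bash
python3 -m jog '{"translation":[[-0.03,0,-0.08],[-0.061,0,-0.169],[-0.061,0,-0.169],[-0.05,0,-0.14],[0.15,0.1,0],[0.15,0.1,0],[0.15,0.1,0],[0.1,0.1,0],[0,0,0],[0,0,0]],"twist":[[0,0,0],[0,0,0],[0,0,0],[0,0,0],[0,0,0],[0,0,0],[0,0,0],[0,0,0],[0,0,0],[0,0,0]],"fingers":[-1,-1,-1,-1,-1,-1,-1,-1,-1,-1]}'
python3 - <<'E'
from h import *
im,K,c=shot('side','s15.png');print(*rects(plates(im),K,c,.014,100)[:4],sep='\n')
im2,K,c=shot('top','t15.png');print(*[r for r in rects(plates(im2),K,c,.014,60) if r[1]<.6],sep='\n')
cv2.imwrite('pics/c15.png',np.hstack([cv2.resize(im[100:400,170:470],(400,400),interpolation=2),cv2.resize(im2[120:330,180:580],(400,400))]))
E
```

```text
clock: 35.05
ee_pos: [0.4731, 0.3439, 0.1756]
tool_rot: [[-0.93, -0.146, 0.336], [-0.137, 0.989, 0.049], [-0.34, -0.001, -0.94]]
force: [0.6, 0.1, -0.1]
grip_width: 0.004
(array([125., 325.]), 0.8981, 0.2429, 77, 26, 5.8)
(array([159., 271.]), 0.8977, 0.0836, 75, 27, 8.5)
(array([330., 275.]), 0.5292, 0.0351, 122, 53, -0.8)
(array([352., 246.]), 0.4879, -0.0766, 59, 55, 2.1)
(array([326., 254.]), 0.5224, 0.0342, 131, 45, -0.2)
(array([372., 251.]), 0.5236, -0.0763, 132, 46, 2.3)
```

View pics/c15.png

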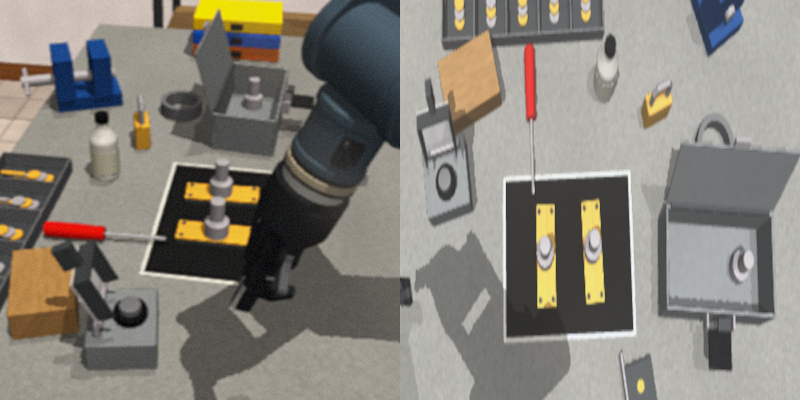

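Both plates are square on the pad with a weight at each middle, the lid and guard are open, the button is out, the bystanders are in place and the robot touches nothing.

```bash
python3 -c "
from cell import job;print(job.finish_job())"
```

```text
the job is handed in; nothing more can be done
None
```

I finished the task and handed the job in at about 35 s on the robot's clock; the hand-in reports no verdict. I popped the lid by pressing the latch, slid the two plates that were there onto the pad and stood a weight on each. Then I swung the guard open and pressed the timer switch.

**Last checks, from the top and side cameras:**
- **Plates:** they measured (0.522, 0.034) and (0.524, −0.076) m against a pad centre of about (0.524, −0.019) m. That puts each within 3 mm (pad x) and 57 mm (pad y) of the pad's centre, turned less than 3° from it.
- **Weights:** both look upright on the middles of their plates. I judged this by eye from the pictures.
- **Lid, guard and switch:** lid and guard are open and the switch has sprung back out.
- **Everything else:** the bystanders look unmoved, by eye, and the robot touches nothing.

**What disagreed:** the first press of the switch read about 30 N, far more than it needs, so I suspected the finger was on the collar. I pressed again nearer the middle, up to about 26 N. Backing off in steps showed a soft spring of 1.5 to 4.7 N over about 6 mm ending in a hard stop, so the switch was fully pressed. The side camera's plate readings were off once the weights or the arm covered part of a plate, so I relied on the top camera. I saw no sign of a plate being knocked during the run.

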